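Hold the inspection mirror on the hidden mark

TASK

The camera on the rail has to see the engraved ring on the back of the upright jaw block, which faces away from it. Pull up the plunger knob on the mirror carriage, slide the carriage towards the camera until its line stands at the pointed tab on the rail and let the plunger drop fully home in the notch there; then swing the mirror round by the handle on its lever until the ring appears, by reflection, in the middle of the camera's picture. The mirror is sprung and swings away when let go, so finish while still holding the handle steadily at that angle, and leave the small things lying around where they are.

Things in the scene. Friction and masses are not known exactly. Their poses are not given: they have to be found in the camera images.
- rail: fixed aluminium rail on the table, 490 mm long (its y axis), 70 wide, with a grey box camera (50x62x46 mm, black lens) on its +y end looking level along -y. Origin on the table where the mirror's axis comes when the carriage is in the notch; z up, x across the rail, away from the robot. On top a steel strip with a long parking slot and, nearer the camera, one narrow notch
- index_notch (a point): middle of the narrow notch, on top of the strip (rail frame: x 0, y -80 mm, z 34 mm); the plunger must drop here. A pointed sheet-steel tab 29 mm high stands beside it on the rail's near (-x) edge; a black line on the carriage's near side comes opposite the tab
- lens (a point): front of the camera's lens, 86 mm above the table, 137 mm from the rail's origin along +y. The camera looks from here along the rail's -y, straight at the mirror's axis wherever the carriage stands
- carriage (a joint): position of the mirror carriage (aluminium saddle 58x134 mm, top 48 mm above the table) along the rail, m, 0 to 0.125, growing towards the camera; drag about 1 N. The notch is at 0.110: the plunger catches within about 3 mm of it, then leaves 1 mm of play. It starts at 0.003 to 0.027, held in the parking slot by the plunger
- plunger_knob (a point): middle of the plunger's round black pull knob, 26 mm across, 66 to 85 mm above the table when down, on the carriage end away from the camera, 80 mm behind the mirror's axis along the rail; moves with carriage and plunger. Below it a 21 mm round boss and the carriage top at 48 mm; nothing else within 45 mm at its height
- plunger (a joint): how far the plunger is pulled up, m: 0 fully down, 0.012 fully up (stop). The pin clears the strip above 0.008. A spring pushes it down with 3 to 5 N: let go over the notch it drops home by itself; over the plain strip it rests at 0.008
- mirror (a joint): mirror angle about its upright axis, rad, 0 to 1.6, growing counter-clockwise from above. 0: parked, glass facing the rail's +x, lever towards -x; 1.57: glass squarely to the camera. A spring pulls it to 0 (0.7 N at the handle when parked, 1.7 N at 1.3). The line of sight turns twice as far. Needed angle: 0.9 to 1.3, depending on the jaw block's place
- mirror_face (a point): middle of the glass (52x52 mm in a black frame, 56 to 116 mm above the table), on the turning axis, 86 mm above the table. Its x axis is the normal out of the glass. The axis is at rail y = carriage joint - 0.110 m, x = 0
- lever_handle (a point): middle of the upright black handle on the mirror's lever, 13 mm diameter, 125 to 164 mm above the table, 80 mm from the mirror's axis, behind the glass. It turns freely on its pin: grip it from above at any yaw and carry it round the arc without turning the gripper. The lever's top is at 124 mm: keep fingertips above that
- sight: no solid thing: the camera's centre line after the mirror. Origin on the mirror's axis, 86 mm above the table; x axis along the line of sight after reflection. The ring is in the middle of the picture when this line passes through it. At mirror angle q it points 2q - pi/2 counter-clockwise from the rail's x axis
- work: fixed workpiece beyond the rail: steel jaw block (42 mm wide, 26 thick, 52 to 120 mm above the table) on end on a magnetic block (steel with brass strips, 44x60x52 mm). Origin on the table straight below the ring; x axis from the marked face into the block: that face looks to -x, towards the mirror, away from the camera
- mark (a point): centre of the engraved ring and cross (ring 16 mm across) in the middle of the marked face, 86 mm above the table, level with the lens and the mirror's middle
- loupe: small black stand magnifier, 39 mm across, 34 mm high, loose, near the rail; leave it alone
- bullseye_level: round brass spirit level, 48 mm across, 15 mm high, loose; leave it alone
- feeler_gauge: folded feeler gauge, 95 x 16 x 12 mm, loose; leave it alone
- ref_block: round ground hardness reference block, 56 mm across, 12 mm high, loose; leave it alone

How it is judged:
By the outcome, as a careful person would: the job done as asked, in the order asked, and still so for the second after the job is handed in, while the arm keeps its last pose, push and grip.
It also fails if it takes over 43 s, if anything falls off the work surface, if the arm or the gripper's body presses on something with over 40 N, if the wrist force passes 120 N, or if a joint passes its speed limit or range.

ROBOT

A 7-joint arm with a two-finger parallel gripper is mounted at the origin on a cart in front of the work surface, level with it; the furniture and walls round the work are solid. World frame = base frame: x ahead of the robot, y to its left, z up, the work surface at z = 0. Lengths are in m, angles in rad, forces in N, time in s.
With the tool pointing down it reaches from about 0.4 to 0.925 m from the base axis. Payload 5.6 kg.
Tool frame: the origin (TCP) lies at the very end of the fingers, on their centre line; the grasp point (between the pads) lies 19 mm behind it; y points along the fingers, z is the direction in which the jaws open and shut, and the axes are right-handed (so a half turn about y gives the same grasp; the last joint's range is limited). The gripper opens to 85 mm and grips with 20 to 120 N. Pads are 22 mm wide; open, the fingers measure 114 mm over their backs; the gripper's body (76 mm by 85 mm) begins 54 mm behind the grasp point. The pads swing forward as they close: fully open they stand 13 mm farther back than shut.
Start: joints at [1.22, 0.468, -0.012, 1.603, 0.006, 1.071, -0.056], TCP at [0.197, -0.619, 0.231] pointing down, gripper open.
Joint ranges: [-2.53, 2.53], [-0.31, 2.02], [-1.57, 1.55], [0.28, 2.44], [-1.29, 4.43], [0.15, 1.84], [-2.92, 2.92]. Speed limits (rad/s): [2.57, 2.57, 3.14, 3.14, 3.14, 3.14, 3.14].

INTERFACE

Orientations are given as a 3x3 rotation matrix whose columns are the frame's x, y, z axes.
In Python, from plant import status, optics, ticket gives the robot as it stands.
- The arm moves only by the tool play_rows, never from a script. Its argument "moves" is a list of rows, each an object with "dp": the shift along the tool's x, y, z in mm, a list of three; "spin": the turn about the tool's y in rad. A call has exactly 8 rows; each row is the pose to reach, as a shift and turn from the pose commanded when the call began, along the tool's axes at that moment; what a row does not reach only later rows make up. A row lasts 1/12 s, in which the tool goes at most 41.7 mm and 7.16 degrees, less where a joint would pass 70% of its speed; a pose out of reach is approached as far as the arm can. A call with a gripper value outside its range is refused whole. "fingers" is the gripper command: -1 is fully open, 1 is shut, values between are in proportion, set as the call begins (left out, the last holds). The fingers move at their own pace and stop on an object; the grip force is fixed at half the most. Time passes only in rows, so rows that repeat a pose let the fingers close, or fill a call up. It gives the time, the measured TCP pose, the force and the opening at its end, in the units of the state.
- status.get_state(): the state, without advancing time (a new reading comes with each control period).
- optics.grab_frame(name): name is "side" or "top" or "wrist"; returns a dict with "img" (420x560x3 uint8, red, green, blue), "depth" (420x560 float32, m along the optical axis (not along the pixel's ray), 0 where there is no reading), "vfov" (degrees; the focal length in pixels is half the picture's height over the tangent of half this angle, whatever the lens; pixels are square), "cx", "cy" (the principal point, pixels), "k1" (the pictures are not rectified: a ray, as slopes to the right and down, at radius r is drawn at 1 + k1 r^2 times it, then the intrinsics apply), "extrinsics" (4x4, takes a point from camera to world coordinates). Camera axes: x right, y up, looking along -z (the intrinsics and any distortion apply to the point x, -y, -z); pixel columns grow to the right and rows downward; lengths in m; the calibration is good to about 2 mm. A picture is of the moment at which its call begins.
- ticket.close_job(): hands the job in, once; it reports no verdict.
The state is a dict: "time_s": time; "qpos": joint angles; "joint_velocities": joint speeds; "joint_efforts": joint torques, N m; "eef_pos": TCP position; "orientation": TCP orientation; "wrist_force": force on the tool from outside, world axes, zero at the start; "wrist_torque": the same for the moment, N m; "width": opening from 0.0 (shut) to 1.0 (fully open).
Only numpy, scipy, OpenCV 4.12 (cv2) and the standard library are available. Lean on these libraries where they do the work, as an engineer would, in place of code of your own. Each camera call takes 0.05 s, during which the arm holds its last target. There are 200 camera calls.

## Working session

There is one attempt and no reset: what is moved stays moved. The work goes in short steps, Python scripts to look and compute and a tool call to move; the robot and the scene stay as the last step left them, time stands still between calls to the robot, and variables do not carry over. Pictures are saved under pics/ and viewed, about 8 in all and at most 12, crops included, and the job is handed in when it is done.

Besides the shell and the picture viewer there is one more tool, called after "Emit:" by a JSON object that holds its "method" and its "body", one argument or row to a line. play_rows: Moves the arm, as the interface text tells. Its arguments: {"type":"object","properties":{"moves":{"type":"array"},"fingers":{"type":"number"}},"required":["moves"]}

```bash
mkdir -p pics; cat > h.py <<'E'
import numpy as np, cv2
from plant import status, optics
def grab(n):
    f=optics.grab_frame(n); f['f']=210/np.tan(np.radians(f['vfov'])/2); return f
def rays(f,uv):
    uv=np.atleast_2d(np.float64(uv)); K=np.array([[f['f'],0,f['cx']],[0,f['f'],f['cy']],[0,0,1]])
    s=cv2.undistortPoints(uv[:,None],K,np.array([f['k1'],0,0,0.]))[:,0]
    E=np.array(f['extrinsics']); d=np.c_[s[:,0],-s[:,1],-np.ones(len(s))]@E[:3,:3].T
    return E[:3,3],d
def onz(f,uv,z):
    o,d=rays(f,uv); return o+d*((z-o[2])/d[:,2])[:,None]
def pts(f):
    v,u=np.mgrid[0:420,0:560]; o,d=rays(f,np.c_[u.ravel(),v.ravel()]); P=o+d*f['depth'].reshape(-1,1)
    P[f['depth'].ravel()==0]=np.nan; return P.reshape(420,560,3)
def save(f,name): cv2.imwrite('pics/'+name,f['img'][:,:,::-1])
E
python3 - <<'E'
from h import *
import pickle
s=status.get_state(); print(s['time_s'],s['eef_pos'],np.round(s['orientation'],3).tolist(),s['width'])
ims=[]
for n in ('top','side'):
    f=grab(n); pickle.dump(f,open(n+'0.pkl','wb')); save(f,n+'0.png'); print(n,f['f'],f['k1'],np.round(f['extrinsics'],3).tolist())
E
```

```text
0.0 [ 0.19668413 -0.61893218  0.23030878] [[-0.953, -0.001, 0.303], [-0.303, 0.002, -0.953], [0.0, -1.0, -0.002]] 0.9993367972849766
top 406.57714165239156 0.03864772150224653 [[-0.021, 0.982, -0.186, 0.405], [-0.999, -0.015, 0.031, 0.177], [0.027, 0.187, 0.982, 0.945], [0.0, 0.0, 0.0, 1.0]]
side 514.7805742645884 -0.14112534374443192 [[0.994, 0.084, -0.074, 0.455], [-0.111, 0.675, -0.73, -0.79], [-0.011, 0.733, 0.68, 1.015], [0.0, 0.0, 0.0, 1.0]]
```

View pics/top0.png

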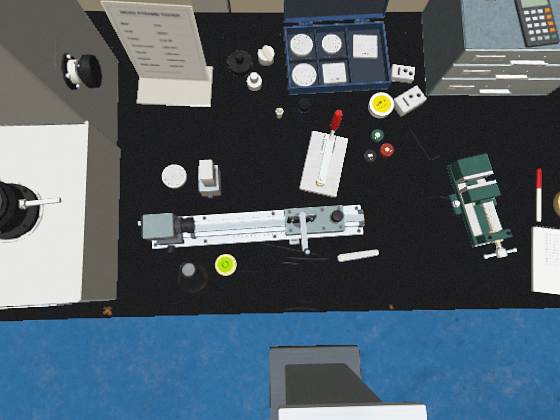

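View pics/side0.png

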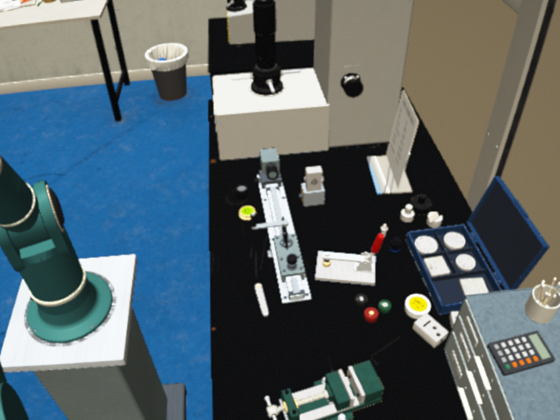

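The top view shows the rail from (142,235) to (365,215), with its camera at (160,228). The knob is at (337,215), the handle near (306,250), and the jaw block at (208,172). The side view agrees with this. Next I'll measure from depth.

```bash
python3 - <<'E'
from h import *
import pickle
for n in ('top','side'):
    f=pickle.load(open(n+'0.pkl','rb')); P=pts(f); print(n)
    v,u=np.mgrid[0:420,0:560]
    R=(P[...,0]>.3)&(P[...,0]<.62)&(P[...,1]>-.25)&(P[...,1]<.45)
    def blob(lo,hi,extra=True):
        m=(R&(P[...,2]>lo)&(P[...,2]<hi)&extra).astype(np.uint8)
        k,l,st,_=cv2.connectedComponentsWithStats(m)
        for i in range(1,k):
            if st[i,4]<12: continue
            q=P[l==i]; r=cv2.minAreaRect(np.float32(q[:,:2]*1000))
            print(lo,hi,'px',st[i].tolist(),'med',np.round(np.median(q,0),4),'rect',np.round(r[0],1),np.round(r[1],1),round(r[2],2))
    blob(.016,.045); blob(.045,.058);blob(.062,.09); blob(.098,.135); blob(.15,.175)
E
python3 - <<'E'
import cv2
a=cv2.imread('pics/top0.png')[150:290,130:380]; cv2.imwrite('pics/c.png',cv2.resize(a,None,fx=3.2,fy=3.2,interpolation=cv2.INTER_CUBIC))
E
```

```text
top
0.016 0.045 px [208, 194, 6, 4, 24] med [0.6146 0.3073 0.0272] rect [614.6 308. ] [ 8.4 11.7] 2.87
0.016 0.045 px [343, 209, 22, 18, 305] med [ 0.5558 -0.0217  0.03  ] rect [558.2 -19. ] [53.3 39.5] 89.15
0.016 0.045 px [156, 216, 131, 29, 1603] med [0.5396 0.2575 0.0292] rect [540.5 282.4] [ 46.5 290.1] 6.0
0.016 0.045 px [307, 229, 38, 5, 57] med [0.5256 0.0445 0.0321] rect [526.6  46.8] [ 3.3 84.2] 3.32
0.016 0.045 px [286, 232, 15, 4, 27] med [0.5217 0.1203 0.0343] rect [522.5 120. ] [ 2.4 32.7] 2.75
0.016 0.045 px [167, 245, 8, 8, 60] med [0.4957 0.3954 0.0263] rect [495.3 396.2] [15.2 16.3] 0.88
0.016 0.045 px [179, 260, 19, 18, 266] med [0.4485 0.3547 0.0305] rect [448.6 355. ] [38.  38.2] 63.84
0.045 0.058 px [285, 205, 61, 29, 1039] med [0.5479 0.0645 0.0477] rect [552.9  71.7] [ 57.9 133.4] 2.95
0.062 0.09 px [331, 210, 13, 12, 117] med [0.5543 0.027  0.0833] rect [554.5  26.2] [22.9 24.6] 43.47
0.062 0.09 px [189, 218, 6, 15, 31] med [0.5377 0.3359 0.0767] rect [537.  335.3] [ 8.9 31.2] 76.92
0.062 0.09 px [287, 219, 13, 5, 27] med [0.5436 0.1247 0.0756] rect [543.5 12
[... 1355 characters left out ...]
0.09 px [259, 158, 7, 16, 32] med [0.5138 0.3751 0.0782] rect [512.2 393. ] [ 8.5 63.5] 14.03
0.062 0.09 px [266, 173, 13, 7, 55] med [0.5394 0.338  0.0834] rect [539.4 337.9] [34.3 13.2] 4.55
0.062 0.09 px [281, 229, 7, 20, 48] med [0.5459 0.0811 0.0761] rect [545.2  97.1] [ 6.6 50.8] 10.73
0.062 0.09 px [286, 253, 11, 15, 114] med [0.5547 0.0199 0.0845] rect [554.9  23.1] [25.8 24.1] 82.83
0.098 0.135 px [259, 147, 20, 26, 372] med [0.536  0.3851 0.1105] rect [536.1 385.3] [ 52.3 108.6] 1.39
0.098 0.135 px [251, 216, 37, 24, 235] med [0.528  0.0998 0.1251] rect [514.9 111.8] [60.3 89.3] 75.16
0.15 0.175 px [250, 213, 6, 8, 41] med [0.471  0.0976 0.1627] rect [472.4  98.4] [12.9 10.5] 30.57
```

View pics/c.png

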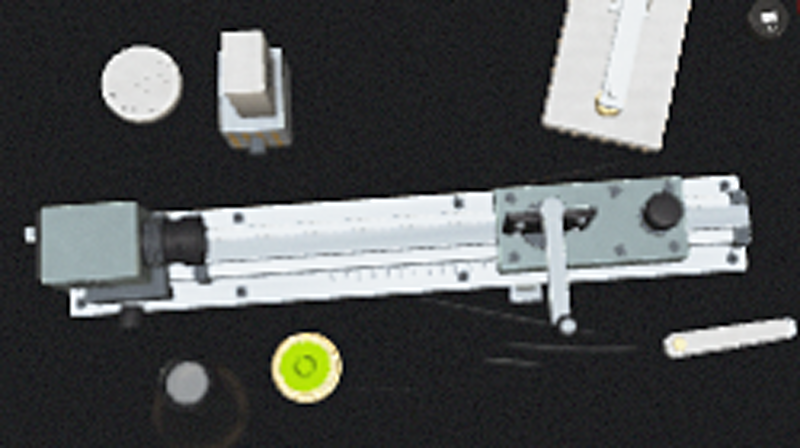

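The crop shows the handle at parked (mirror at 0), the tab at crop (525,293), the knob at (662,210) and the jaw block at (245,70). Axis and handle match: knob + 80 mm + 80 mm lever gives the measured handle position. Next I'll measure the jaw block and tab, and compute the move.

```bash
python3 - <<'E'
from h import *
import pickle
a=np.radians(2.93); rx=np.array([np.cos(a),np.sin(a)]); ry=np.array([-rx[1],rx[0]])
knob=np.array([.5547,.0247])
for n in ('top','side'):
    f=pickle.load(open(n+'0.pkl','rb')); P=pts(f); print(n)
    R=(P[...,0]>.57)&(P[...,0]<.72)&(P[...,1]>.22)&(P[...,1]<.36)
    for lo,hi in ((.112,.13),(.045,.06)):
        q=P[R&(P[...,2]>lo)&(P[...,2]<hi)]; r=cv2.minAreaRect(np.float32(q[:,:2]*1000)); print(lo,len(q),np.median(q,0).round(4),np.round(r[0],1),np.round(r[1],1),round(r[2],2),np.round(cv2.boxPoints(r)).tolist())
    # rail-frame coords relative to knob
    d=P[...,:2]-knob; X=d@rx; Y=d@ry
    m=(abs(X)<.034)&(Y>-.2)&(Y<.5)&(P[...,2]>.012)&(P[...,2]<.04)
    print('rail ends Y',np.percentile(Y[m],[0,1,99,100]).round(4),'X',np.percentile(X[m],[.5,99.5]).round(4))
    m=(abs(X)<.04)&(Y>.25)&(P[...,2]>.07)&(P[...,2]<.125)
    print('lens front Y',np.sort(Y[m])[[0,5,10,20]].round(4))
    m=(X<-.031)&(X>-.05)&(Y>.02)&(Y<.2)&(P[...,2]>.012)&(P[...,2]<.06)
    print('tab',m.sum(),np.c_[X[m],Y[m],P[m][:,2]][:40].round(3).tolist())
f=pickle.load(open('top0.pkl','rb'))
for z in (.02,.029,.04): p=onz(f,[294,241.5],z)[0,:2]-knob; print('tabpx',z,p@rx,p@ry)
E
```

```text
top
0.112 257 [0.6498 0.3043 0.1197] [650.7 304.4] [42.2 25.6] 1.54 [[629.0, 317.0], [630.0, 291.0], [672.0, 292.0], [671.0, 318.0]]
0.045 207 [0.6315 0.3053 0.0514] [650.3 309.1] [59.9 43.3] 0.88 [[620.0, 330.0], [621.0, 287.0], [681.0, 288.0], [680.0, 331.0]]
rail ends Y [-0.0695 -0.064   0.4902  0.4912] X [-0.0315  0.0295]
lens front Y [0.3096 0.31   0.3102 0.3109]
tab 11 [[-0.037, 0.097, 0.027], [-0.037, 0.095, 0.03], [-0.037, 0.093, 0.03], [-0.037, 0.091, 0.029], [-0.037, 0.088, 0.028], [-0.038, 0.1, 0.025], [-0.039, 0.098, 0.028], [-0.039, 0.095, 0.028], [-0.039, 0.093, 0.029], [-0.039, 0.091, 0.025], [-0.039, 0.088, 0.025]]
side
0.112 144 [0.6511 0.2984 0.122 ] [650.9 303.2] [41.9 32.8] 3.13 [[629.0, 318.0], [631.0, 286.0], [673.0, 288.0], [671.0, 321.0]]
0.045 151 [0.6446 0.2925 0.0542] [650.4 306.7] [48.3 61.2] 89.42 [[620.0, 283.0], [681.0, 282.0], [681.0, 330.0], [620.0, 331.0]]
rail ends Y [-0.0747 -0.0712  0.4899  0.4958] X [-0.0316  0.0313]
lens front Y [0.3064 0.3085 0.3096 0.3104]
tab 12 [[-0.035, 0.159, 0.014], [-0.039, 0.09, 0.035], [-0.039, 0.093, 0.029], [-0.039, 0.089, 0.03], [-0.037, 0.083, 0.035], [-0.039, 0.09, 0.024], [-0.037, 0.086, 0.028], [-0.04, 0.088, 0.023], [-0.037, 0.089, 0.022], [-0.037, 0.088, 0.018], [-0.037, 0.087, 0.016], [-0.031, 0.075, 0.013]]
tabpx 0.02 -0.04397046698401214 0.09528416493900242
tabpx 0.029 -0.04492225297915437 0.09590850594874473
tabpx 0.04 -0.04608554697321722 0.09667158940509647
```

Emit:
{"method": "play_rows", "body": {
  "moves": [
    {"dp":[0,0,0],"spin":0.1},
    {"dp":[0,0,0],"spin":0.2},
    {"dp":[0,0,0],"spin":0.257},
    {"dp":[0,0,0],"spin":0.257},
    {"dp":[0,0,0],"spin":0.257},
    {"dp":[0,0,0],"spin":0.257},
    {"dp":[0,0,0],"spin":0.257},
    {"dp":[0,0,0],"spin":0.257}
  ],
  "fingers": -0.06
}}

```text
time_s: 0.77
eef_pos: [0.1968, -0.6194, 0.2312]
orientation: [[-0.999, -0.0, 0.051], [-0.051, 0.0, -0.999], [0.0, -1.0, -0.0]]
wrist_force: [-0.5, 0.2, -0.5]
width: 0.531
```

Emit:
{"method": "play_rows", "body": {
  "moves": [
    {"dp":[-21,0,-34],"spin":0},
    {"dp":[-42,0,-68],"spin":0},
    {"dp":[-64,0,-102],"spin":0},
    {"dp":[-85,0,-136],"spin":0},
    {"dp":[-106,0,-170],"spin":0},
    {"dp":[-127,0,-204],"spin":0},
    {"dp":[-149,0,-238],"spin":0},
    {"dp":[-170,0,-272],"spin":0}
  ]
}}

```text
time_s: 1.43
eef_pos: [0.3536, -0.3375, 0.2316]
orientation: [[-0.999, 0.001, 0.051], [-0.051, -0.001, -0.999], [-0.001, -1.0, 0.001]]
wrist_force: [1.2, -0.6, 0.2]
width: 0.528
```

Emit:
{"method": "play_rows", "body": {
  "moves": [
    {"dp":[-21,0,-34],"spin":0},
    {"dp":[-42,0,-68],"spin":0},
    {"dp":[-64,0,-102],"spin":0},
    {"dp":[-85,0,-136],"spin":0},
    {"dp":[-106,0,-170],"spin":0},
    {"dp":[-127,0,-204],"spin":0},
    {"dp":[-149,0,-238],"spin":0},
    {"dp":[-170,0,-272],"spin":0}
  ]
}}

```text
time_s: 2.1
eef_pos: [0.5097, -0.0572, 0.2317]
orientation: [[-0.999, 0.001, 0.051], [-0.051, -0.0, -0.999], [-0.001, -1.0, 0.0]]
wrist_force: [0.3, -0.1, -0.5]
width: 0.523
```

Emit:
{"method": "play_rows", "body": {
  "moves": [
    {"dp":[-21,0,-34],"spin":0},
    {"dp":[-42,0,-68],"spin":0},
    {"dp":[-50,0,-81],"spin":0},
    {"dp":[-50,20,-81],"spin":0},
    {"dp":[-50,50,-81],"spin":0},
    {"dp":[-50,80,-81],"spin":0},
    {"dp":[-50,100,-81],"spin":0},
    {"dp":[-50,100,-81],"spin":0}
  ]
}}

```text
time_s: 2.77
eef_pos: [0.5516, 0.0241, 0.1272]
orientation: [[-0.999, -0.008, 0.051], [-0.051, -0.0, -0.999], [0.008, -1.0, -0.0]]
wrist_force: [-0.5, -0.1, 0.5]
width: 0.527
```

```bash
python3 - <<'E'
from h import *
s=status.get_state(); print(s['eef_pos'])
f=grab('wrist'); save(f,'w1.png'); P=pts(f)
m=(P[...,2]>.076)&(P[...,2]<.09)&(abs(P[...,0]-.5547)<.03)&(abs(P[...,1]-.025)<.03)
q=P[m]; print(len(q)); 
if len(q): print(np.median(q,0), cv2.minEnclosingCircle(np.float32(q[:,:2]*1000)))
E
```

```text
[0.55162827 0.0240524  0.12716309]
1144
[0.55593192 0.02571379 0.08376962] ((554.1480102539062, 25.71172523498535), 12.862059593200684)
```

View pics/w1.png

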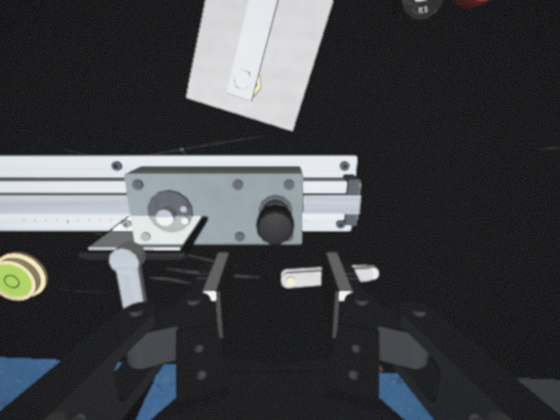

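The wrist view shows the knob at (275,222) between the finger lines, free of obstacles. Its measured centre of (0.554,0.0255) agrees with the earlier value. I'll descend now.

Emit:
{"method": "play_rows", "body": {
  "moves": [
    {"dp":[-3,0,-1],"spin":0},
    {"dp":[-3,15,-1],"spin":0},
    {"dp":[-3,30,-1],"spin":0},
    {"dp":[-3,45,-1],"spin":0},
    {"dp":[-3,58,-1],"spin":0},
    {"dp":[-3,67,-1],"spin":0},
    {"dp":[-3,67,-1],"spin":0},
    {"dp":[-3,67,-1],"spin":0}
  ]
}}

```text
time_s: 3.48
eef_pos: [0.5593, 0.0256, 0.0657]
orientation: [[-0.999, 0.003, 0.051], [-0.051, -0.0, -0.999], [-0.003, -1.0, 0.0]]
wrist_force: [0.2, -1.1, 0.7]
width: 0.528
```

Emit:
{"method": "play_rows", "body": {
  "moves": [
    {"dp":[0,0,0],"spin":0},
    {"dp":[0,0,0],"spin":0},
    {"dp":[0,0,0],"spin":0},
    {"dp":[0,0,0],"spin":0},
    {"dp":[0,0,0],"spin":0},
    {"dp":[0,0,0],"spin":0},
    {"dp":[0,0,0],"spin":0},
    {"dp":[0,0,0],"spin":0}
  ],
  "fingers": 1
}}

```text
time_s: 4.15
eef_pos: [0.5583, 0.026, 0.0652]
orientation: [[-0.999, 0.002, 0.051], [-0.051, 0.0, -0.999], [-0.002, -1.0, -0.0]]
wrist_force: [-0.6, 1.1, 4.9]
width: 0.27
```

Emit:
{"method": "play_rows", "body": {
  "moves": [
    {"dp":[0,0,0],"spin":0},
    {"dp":[0,0,0],"spin":0},
    {"dp":[2,3,0],"spin":0},
    {"dp":[4,6,0],"spin":0},
    {"dp":[4,6,0],"spin":0},
    {"dp":[4,6,0],"spin":0},
    {"dp":[4,6,0],"spin":0},
    {"dp":[4,6,0],"spin":0}
  ],
  "fingers": -0.06
}}

```text
time_s: 4.82
eef_pos: [0.5537, 0.0255, 0.0583]
orientation: [[-0.999, 0.0, 0.051], [-0.051, 0.0, -0.999], [-0.0, -1.0, -0.0]]
wrist_force: [0.5, -0.0, 0.5]
width: 0.53
```

Emit:
{"method": "play_rows", "body": {
  "moves": [
    {"dp":[0,0,0],"spin":0},
    {"dp":[0,0,0],"spin":0},
    {"dp":[0,0,0],"spin":0},
    {"dp":[0,0,0],"spin":0},
    {"dp":[0,0,0],"spin":0},
    {"dp":[0,0,0],"spin":0},
    {"dp":[0,0,0],"spin":0},
    {"dp":[0,0,0],"spin":0}
  ],
  "fingers": 1
}}

```text
time_s: 5.48
eef_pos: [0.5539, 0.0257, 0.0587]
orientation: [[-0.999, 0.001, 0.051], [-0.051, 0.0, -0.999], [-0.001, -1.0, -0.0]]
wrist_force: [-1.6, 0.9, 5.0]
width: 0.273
```

Gripped centrally. Now I'll lift about 11 mm.

Emit:
{"method": "play_rows", "body": {
  "moves": [
    {"dp":[0,-3,0],"spin":0},
    {"dp":[0,-6,0],"spin":0},
    {"dp":[0,-9,0],"spin":0},
    {"dp":[0,-11,0],"spin":0},
    {"dp":[0,-11,0],"spin":0},
    {"dp":[0,-11,0],"spin":0},
    {"dp":[0,-11,0],"spin":0},
    {"dp":[0,-11,0],"spin":0}
  ]
}}

```text
time_s: 6.15
eef_pos: [0.5537, 0.0254, 0.0691]
orientation: [[-0.999, 0.0, 0.051], [-0.051, 0.0, -0.999], [-0.0, -1.0, -0.0]]
wrist_force: [2.4, 1.6, -3.7]
width: 0.272
```

Emit:
{"method": "play_rows", "body": {
  "moves": [
    {"dp":[0,0,-8],"spin":0},
    {"dp":[0,0,-18],"spin":0},
    {"dp":[0,0,-30],"spin":0},
    {"dp":[0,0,-42],"spin":0},
    {"dp":[0,0,-54],"spin":0},
    {"dp":[0,0,-66],"spin":0},
    {"dp":[0,0,-78],"spin":0},
    {"dp":[0,0,-84],"spin":0}
  ]
}}

```text
time_s: 6.82
eef_pos: [0.5493, 0.1124, 0.0694]
orientation: [[-0.999, 0.001, 0.053], [-0.053, 0.001, -0.999], [-0.001, -1.0, -0.001]]
wrist_force: [4.2, 0.3, -4.8]
width: 0.271
```

```bash
python3 - <<'E'
from h import *
s=status.get_state(); print(s['time_s'],s['eef_pos'],s['wrist_force'],s['width'])
ims=[]
for n,c in (('top',(180,270,130,380)),('side',(180,300,210,330)),('wrist',(0,420,0,560))):
    f=grab(n); save(f,n+'1.png'); a,b,e,g=c; im=f['img'][a:b,e:g,::-1]; k=400/im.shape[1]; ims.append(cv2.resize(im,None,fx=k,fy=k,interpolation=cv2.INTER_CUBIC))
A=np.vstack([ims[0],ims[2]]); B=ims[1]; H=max(len(A),len(B)); o=np.zeros((H,800,3),np.uint8); o[:len(A),:400]=A; o[:len(B),400:]=B; cv2.imwrite('pics/m1.png',o)
E
```

```text
6.8167 [0.54925914 0.11238774 0.06943261] [ 4.23718119  0.31754658 -4.82997641] 0.2709795818671829
```

View pics/m1.png

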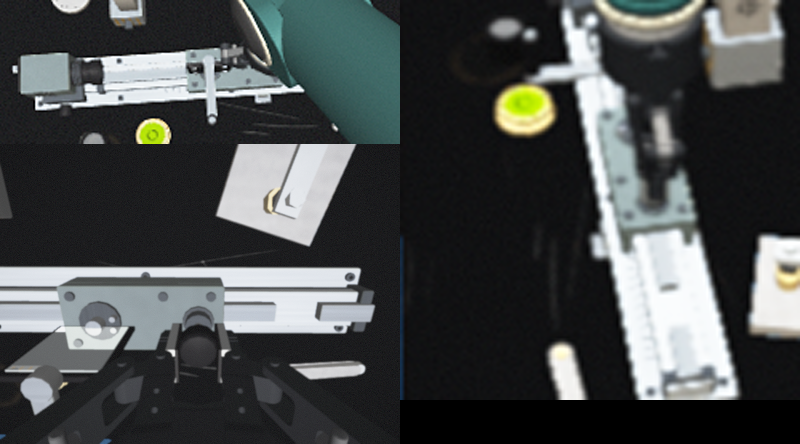

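The pictures show the carriage moved about 86 mm with the knob still gripped (wrist crop near (200,340)) and the tab just beside the knob end. I'll open slightly so the plunger rests on the strip, then push gently until it drops.

Emit:
{"method": "play_rows", "body": {
  "moves": [
    {"dp":[0,0,0],"spin":0},
    {"dp":[0,0,0],"spin":0},
    {"dp":[0,0,0],"spin":0},
    {"dp":[0,0,0],"spin":0},
    {"dp":[0,0,0],"spin":0},
    {"dp":[0,0,0],"spin":0},
    {"dp":[0,0,0],"spin":0},
    {"dp":[0,0,0],"spin":0}
  ],
  "fingers": 0.3
}}

```text
time_s: 7.63
eef_pos: [0.5493, 0.1092, 0.0693]
orientation: [[-0.999, -0.0, 0.051], [-0.051, -0.0, -0.999], [0.0, -1.0, 0.0]]
wrist_force: [-0.3, -0.2, 0.8]
width: 0.347
```

Emit:
{"method": "play_rows", "body": {
  "moves": [
    {"dp":[0,0,-1],"spin":0},
    {"dp":[0,0,-2],"spin":0},
    {"dp":[0,0,-3],"spin":0},
    {"dp":[0,0,-4],"spin":0},
    {"dp":[0,0,-5],"spin":0},
    {"dp":[0,0,-6],"spin":0},
    {"dp":[0,0,-7],"spin":0},
    {"dp":[0,0,-8],"spin":0}
  ]
}}

```text
time_s: 8.3
eef_pos: [0.5489, 0.118, 0.0692]
orientation: [[-0.999, 0.0, 0.051], [-0.051, 0.001, -0.999], [-0.0, -1.0, -0.001]]
wrist_force: [0.4, -0.4, -0.0]
width: 0.347
```

```bash
cat > k.py <<'E'
from h import *
s=status.get_state(); print(s['time_s'],s['eef_pos'],s['wrist_force'],s['width'])
f=grab('wrist'); save(f,'k.png'); P=pts(f); e=s['eef_pos']
for lo,hi in ((.075,.1),):
  m=(P[...,2]>lo)&(P[...,2]<hi)&(abs(P[...,0]-e[0])<.02)&(abs(P[...,1]-e[1])<.011)
  print(m.sum(),np.median(P[m],0),np.histogram(P[m][:,2],np.arange(.075,.101,.0025)))
E
python3 k.py
```

```text
8.3 [0.54889434 0.11803151 0.06922144] [ 0.35053036 -0.44744168 -0.01321147] 0.3471536255244092
2040 [0.55251806 0.11776709 0.08372538] (array([  95,  110,  213, 1556,   66,    0,    0,    0,    0,    0]), array([0.075 , 0.0775, 0.08  , 0.0825, 0.085 , 0.0875, 0.09  , 0.0925,
       0.095 , 0.0975, 0.1   ]))
```

Emit:
{"method": "play_rows", "body": {
  "moves": [
    {"dp":[0,0,-1],"spin":0},
    {"dp":[0,0,-2],"spin":0},
    {"dp":[0,0,-3],"spin":0},
    {"dp":[0,0,-3],"spin":0},
    {"dp":[0,0,-3],"spin":0},
    {"dp":[0,0,-3],"spin":0},
    {"dp":[0,0,-3],"spin":0},
    {"dp":[0,0,-3],"spin":0}
  ]
}}

```text
time_s: 9.02
eef_pos: [0.5488, 0.1204, 0.0692]
orientation: [[-0.999, -0.0, 0.051], [-0.051, 0.0, -0.999], [0.0, -1.0, -0.0]]
wrist_force: [1.0, 0.4, -0.1]
width: 0.349
```

```bash
python3 k.py
```

```text
9.0167 [0.54880349 0.12041108 0.06923373] [ 0.98713973  0.38512052 -0.08126038] 0.3488622560421244
1981 [0.55229036 0.11932046 0.08367791] (array([  97,  108,  231, 1470,   75,    0,    0,    0,    0,    0]), array([0.075 , 0.0775, 0.08  , 0.0825, 0.085 , 0.0875, 0.09  , 0.0925,
       0.095 , 0.0975, 0.1   ]))
```

Emit:
{"method": "play_rows", "body": {
  "moves": [
    {"dp":[0,0,-1],"spin":0},
    {"dp":[0,0,-2],"spin":0},
    {"dp":[0,0,-2],"spin":0},
    {"dp":[0,0,-2],"spin":0},
    {"dp":[0,0,-2],"spin":0},
    {"dp":[0,0,-2],"spin":0},
    {"dp":[0,0,-2],"spin":0},
    {"dp":[0,0,-2],"spin":0}
  ]
}}

```text
time_s: 9.73
eef_pos: [0.5487, 0.1217, 0.0692]
orientation: [[-0.999, -0.0, 0.05], [-0.05, -0.001, -0.999], [0.0, -1.0, 0.001]]
wrist_force: [-0.2, -4.2, 0.1]
width: 0.348
```

```bash
sed -i 's/<.011/<.03/' k.py; cat >> k.py <<'E'
m&=(P[...,2]>.081); print(cv2.minEnclosingCircle(np.float32(P[m][:,:2]*1000)))
E
python3 k.py
```

```text
9.7333 [0.54874887 0.12174877 0.06923956] [-0.24865518 -4.17547816  0.07702595] 0.34846793267926907
4142 [0.55447167 0.11966105 0.08410951] (array([ 241,  258,  454, 1752,  285,  206,  221,  223,  244,  258]), array([0.075 , 0.0775, 0.08  , 0.0825, 0.085 , 0.0875, 0.09  , 0.0925,
       0.095 , 0.0975, 0.1   ]))
((554.3916015625, 121.98857116699219), 28.628942489624023)
```

View pics/k.png

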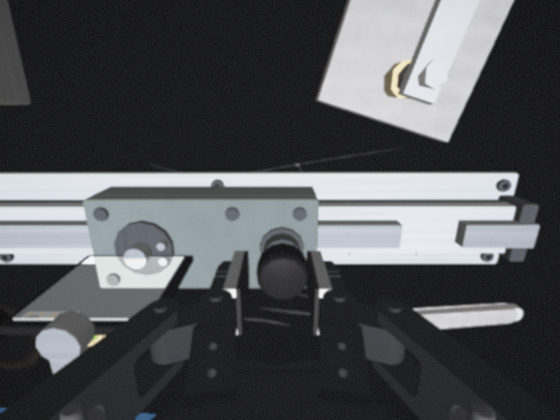

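Knob height is back to its home value (83.7 mm on top, as at the start). The 4 N resistance, with the carriage stopped after about 93 mm, confirms that the plunger is in the notch. Now I'll centre, rise, and go to the handle.

Emit:
{"method": "play_rows", "body": {
  "moves": [
    {"dp":[0,0,2],"spin":0},
    {"dp":[0,0,3],"spin":0},
    {"dp":[0,0,3],"spin":0},
    {"dp":[0,-20,3],"spin":0},
    {"dp":[0,-55,3],"spin":0},
    {"dp":[0,-90,3],"spin":0},
    {"dp":[0,-125,3],"spin":0},
    {"dp":[0,-150,3],"spin":0}
  ]
}}

```text
time_s: 10.45
eef_pos: [0.5496, 0.1206, 0.2225]
orientation: [[-0.999, 0.003, 0.052], [-0.052, 0.002, -0.999], [-0.003, -1.0, -0.001]]
wrist_force: [0.2, 0.1, 0.1]
width: 0.352
```

```bash
python3 - <<'E'
from h import *
s=status.get_state(); print(s['time_s'],s['eef_pos'],s['qpos'])
for n in ('wrist','top','side'):
    f=grab(n); save(f,n+'3.png'); P=pts(f); print(n)
    for nm,c,lo,hi,r in (('jaw',(.65,.304),.114,.128,.04),('hand',(.466,.194),.158,.172,.02),('knob',(.5494,.1186),.08,.098,.02)):
        m=(P[...,2]>lo)&(P[...,2]<hi)&(np.hypot(P[...,0]-c[0],P[...,1]-c[1])<r)
        if m.sum()<8: print(nm,'none'); continue
        r=cv2.minAreaRect(np.float32(P[m][:,:2]*1000)); print(nm,m.sum(),np.round(np.median(P[m],0)*1000,1),np.round(r[0],1),np.round(r[1],1),round(r[2],1))
E
```

```text
10.45 [0.54955845 0.12061417 0.22251197] [ 0.01463329  0.35939442 -0.35925769  1.81309409  0.14765345  0.99160461
 -1.92318066]
wrist
jaw 2491 [650.5 303.3 119.6] [649.9 304.7] [42.3 27.7] 2.5
hand none
knob 526 [549.9 119.   83.8] [549.3 119. ] [24.4 24.9] 47.1
top
jaw 252 [650.5 304.3 119.4] [651.  304.5] [42.2 25.8] 1.5
hand 44 [465.6 194.6 162.5] [466.8 194.6] [11.6 13.7] 88.8
knob 101 [549.6 119.8  83.2] [550.  119.1] [22.8 23.3] 43.7
side
jaw 138 [651.  299.3 122.4] [650.8 304.7] [42.5 34.4] 3.3
hand 24 [466.6 191.5 164.1] [466.7 192.3] [11.4 10.3] 31.8
knob 68 [549.8 114.4  86. ] [550. 118.] [28.2 22.8] 83.7
```

Emit:
{"method": "play_rows", "body": {
  "moves": [
    {"dp":[10,0,-10],"spin":0.12},
    {"dp":[20,0,-20],"spin":0.24},
    {"dp":[30,0,-30],"spin":0.36},
    {"dp":[40,0,-40],"spin":0.48},
    {"dp":[50,0,-50],"spin":0.6},
    {"dp":[60,0,-60],"spin":0.72},
    {"dp":[70,0,-70],"spin":0.84},
    {"dp":[80,0,-78],"spin":0.96}
  ],
  "fingers": -0.06
}}

```text
time_s: 11.27
eef_pos: [0.4671, 0.191, 0.2161]
orientation: [[-0.66, -0.007, -0.751], [0.751, -0.002, -0.66], [0.003, -1.0, 0.006]]
wrist_force: [-0.0, 0.2, -0.5]
width: 0.535
```

Emit:
{"method": "play_rows", "body": {
  "moves": [
    {"dp":[0,0,0],"spin":0.12},
    {"dp":[0,0,0],"spin":0.24},
    {"dp":[0,0,0],"spin":0.36},
    {"dp":[0,0,0],"spin":0.48},
    {"dp":[0,0,0],"spin":0.6},
    {"dp":[0,0,0],"spin":0.72},
    {"dp":[0,0,0],"spin":0.84},
    {"dp":[0,0,0],"spin":0.96}
  ]
}}

```text
time_s: 11.93
eef_pos: [0.4693, 0.1897, 0.2183]
orientation: [[-0.079, -0.012, -0.997], [0.997, -0.005, -0.079], [-0.004, -1.0, 0.013]]
wrist_force: [0.1, -0.8, -2.2]
width: 0.528
```

Emit:
{"method": "play_rows", "body": {
  "moves": [
    {"dp":[0,0,0],"spin":0.1},
    {"dp":[0,0,0],"spin":0.1},
    {"dp":[0,0,0],"spin":0.1},
    {"dp":[0,0,0],"spin":0.1},
    {"dp":[0,0,0],"spin":0.1},
    {"dp":[0,0,0],"spin":0.1},
    {"dp":[0,0,0],"spin":0.1},
    {"dp":[0,0,0],"spin":0.1}
  ]
}}

```text
time_s: 12.6
eef_pos: [0.47, 0.1888, 0.2182]
orientation: [[0.017, -0.015, -1.0], [1.0, -0.003, 0.017], [-0.003, -1.0, 0.015]]
wrist_force: [0.0, -0.6, -0.3]
width: 0.528
```

```bash
python3 - <<'E'
from plant import status
s=status.get_state(); print(s['qpos'].round(3),s['joint_velocities'].round(3))
E
```

```text
[-1.469  0.622  1.417  2.006 -0.682  1.148 -2.912] [-0.008  0.015  0.007 -0.001 -0.003  0.002  0.001]
```

Joint 7 is at its limit in this direction, so I'll turn back the other way. The same grasp is available at half a turn.

Emit:
{"method": "play_rows", "body": {
  "moves": [
    {"dp":[0,0,0],"spin":-0.12},
    {"dp":[0,0,0],"spin":-0.24},
    {"dp":[0,0,0],"spin":-0.36},
    {"dp":[0,0,0],"spin":-0.48},
    {"dp":[0,0,0],"spin":-0.6},
    {"dp":[0,0,0],"spin":-0.72},
    {"dp":[0,0,0],"spin":-0.84},
    {"dp":[0,0,0],"spin":-0.96}
  ]
}}

```text
time_s: 13.27
eef_pos: [0.47, 0.1889, 0.2182]
orientation: [[-0.813, -0.014, -0.582], [0.582, -0.004, -0.813], [0.009, -1.0, 0.012]]
wrist_force: [0.0, 0.6, 0.4]
width: 0.532
```

Emit:
{"method": "play_rows", "body": {
  "moves": [
    {"dp":[0,0,0],"spin":-0.12},
    {"dp":[0,0,0],"spin":-0.24},
    {"dp":[0,0,0],"spin":-0.36},
    {"dp":[0,0,0],"spin":-0.48},
    {"dp":[0,0,0],"spin":-0.6},
    {"dp":[0,0,0],"spin":-0.72},
    {"dp":[0,0,0],"spin":-0.84},
    {"dp":[0,0,0],"spin":-0.96}
  ]
}}

```text
time_s: 13.93
eef_pos: [0.4701, 0.1888, 0.2184]
orientation: [[-0.943, -0.014, 0.332], [-0.332, -0.004, -0.943], [0.015, -1.0, -0.001]]
wrist_force: [0.6, -0.6, -1.1]
width: 0.53
```

```bash
python3 - <<'E'
from plant import status
s=status.get_state(); print(s['qpos'].round(3),s['joint_velocities'].round(3))
E
```

```text
[-1.21   0.331  0.931  1.996 -0.319  0.982 -1.353] [ 0.254 -0.11  -0.357 -0.013  0.182 -0.046  1.238]
```

Emit:
{"method": "play_rows", "body": {
  "moves": [
    {"dp":[0,0,-2],"spin":-0.12},
    {"dp":[1,0,-4],"spin":-0.24},
    {"dp":[1.7,0,-6.7],"spin":-0.36},
    {"dp":[1.7,0,-6.7],"spin":-0.48},
    {"dp":[1.7,0,-6.7],"spin":-0.6},
    {"dp":[1.7,0,-6.7],"spin":-0.72},
    {"dp":[1.7,0,-6.7],"spin":-0.8},
    {"dp":[1.7,0,-6.7],"spin":-0.8}
  ]
}}

```text
time_s: 14.6
eef_pos: [0.4663, 0.1945, 0.2185]
orientation: [[-0.423, -0.014, 0.906], [-0.906, -0.004, -0.423], [0.01, -1.0, -0.011]]
wrist_force: [0.3, 0.1, -0.2]
width: 0.532
```

Emit:
{"method": "play_rows", "body": {
  "moves": [
    {"dp":[0,10,0],"spin":0},
    {"dp":[0,20,0],"spin":0},
    {"dp":[0,20,0],"spin":0},
    {"dp":[0,20,0],"spin":0},
    {"dp":[0,20,0],"spin":0},
    {"dp":[0,20,0],"spin":0},
    {"dp":[0,20,0],"spin":0},
    {"dp":[0,20,0],"spin":0}
  ]
}}

```text
time_s: 15.27
eef_pos: [0.466, 0.1947, 0.198]
orientation: [[-0.424, -0.014, 0.905], [-0.906, -0.006, -0.424], [0.011, -1.0, -0.011]]
wrist_force: [0.2, 0.3, -0.2]
width: 0.531
```

```bash
python3 - <<'E'
from h import *
s=status.get_state(); print(s['qpos'].round(3),s['eef_pos'],s['orientation'].round(3).tolist())
f=grab('wrist'); save(f,'w4.png'); P=pts(f)
m=(P[...,2]>.155)&(P[...,2]<.17)&(np.hypot(P[...,0]-.4665,P[...,1]-.1945)<.025)
print(m.sum(),np.median(P[m],0) if m.sum() else '')
E
```

```text
[-1.073  0.318  0.737  2.011 -0.266  0.924 -0.633] [0.46595973 0.19472113 0.19801209] [[-0.424, -0.014, 0.905], [-0.906, -0.006, -0.424], [0.011, -1.0, -0.011]]
401 [0.46631408 0.19710943 0.16253382]
```

View pics/w4.png

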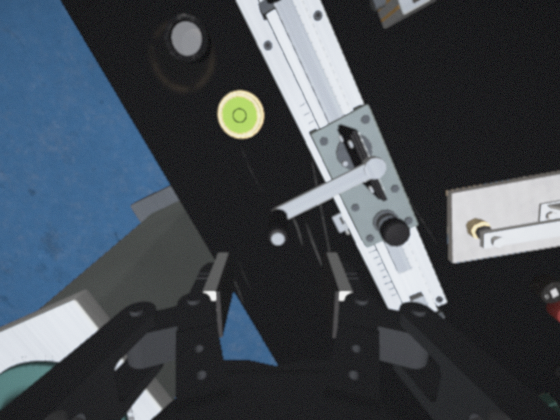

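The wrist view shows the handle's top at (279,239), midway between the fingers at columns 220 and 340. The line is clear, so I'll descend and grip.

Emit:
{"method": "play_rows", "body": {
  "moves": [
    {"dp":[0,12,0],"spin":0},
    {"dp":[0,24,0],"spin":0},
    {"dp":[0,36,0],"spin":0},
    {"dp":[0,48,0],"spin":0},
    {"dp":[0,58,0],"spin":0},
    {"dp":[0,64,0],"spin":0},
    {"dp":[0,64,0],"spin":0},
    {"dp":[0,64,0],"spin":0}
  ]
}}

```text
time_s: 15.98
eef_pos: [0.4649, 0.1939, 0.1334]
orientation: [[-0.425, -0.015, 0.905], [-0.905, -0.007, -0.425], [0.012, -1.0, -0.011]]
wrist_force: [0.3, 0.1, -0.6]
width: 0.532
```

Emit:
{"method": "play_rows", "body": {
  "moves": [
    {"dp":[0,0,0],"spin":0},
    {"dp":[0,0,0],"spin":0},
    {"dp":[0,0,0],"spin":0},
    {"dp":[0,0,0],"spin":0},
    {"dp":[0,0,0],"spin":0},
    {"dp":[0,0,0],"spin":0},
    {"dp":[0,0,0],"spin":0},
    {"dp":[0,0,0],"spin":0}
  ],
  "fingers": 1
}}

```text
time_s: 16.65
eef_pos: [0.4655, 0.1944, 0.1344]
orientation: [[-0.424, -0.013, 0.905], [-0.906, -0.005, -0.424], [0.01, -1.0, -0.01]]
wrist_force: [0.2, -0.5, 6.9]
width: 0.137
```

```bash
python3 - <<'E'
from plant import status
import numpy as np
s=status.get_state(); R=s['orientation']; A=np.array([.546,.1988]); v=s['eef_pos'][:2]-A; th=np.arctan2(v[1],v[0])
print(np.hypot(*v),th,np.pi+.0506-2*np.pi, s['qpos'].round(2))
prev=0
for q in np.linspace(0,1.12,25)[1:]:
    c,sn=np.cos(q),np.sin(q); w=np.array([[c,-sn],[sn,c]])@v; d=np.r_[w-v,0]*1000; d=R.T@d
    print(round(q,3),d.round(1))
E
```

```text
0.0806309967422358 -3.0868391145591514 -3.090992653589793 [-1.01  0.42  0.68  2.06 -0.37  0.8  -0.55]
0.047 [3.3 0.  1.9]
0.093 [6.5 0.  3.9]
0.14 [9.5 0.  6. ]
0.187 [12.5  0.   8.3]
0.233 [15.4  0.1 10.7]
0.28 [18.1  0.1 13.3]
0.327 [20.8  0.1 16. ]
0.373 [23.3  0.1 18.8]
0.42 [25.6  0.  21.7]
0.467 [27.9  0.  24.8]
0.513 [30.   0.  27.9]
0.56 [31.9  0.  31.1]
0.607 [33.7  0.  34.4]
0.653 [35.3 -0.  37.8]
0.7 [36.8 -0.  41.3]
0.747 [38.1 -0.1 44.8]
0.793 [39.2 -0.1 48.4]
0.84 [40.2 -0.1 52. ]
0.887 [41.  -0.1 55.7]
0.933 [41.6 -0.2 59.4]
0.98 [42.1 -0.2 63.2]
1.027 [42.4 -0.2 66.9]
1.073 [42.5 -0.3 70.7]
1.12 [42.4 -0.3 74.4]
```

Emit:
{"method": "play_rows", "body": {
  "moves": [
    {"dp":[3.3,0,1.9],"spin":0},
    {"dp":[6.5,0,3.9],"spin":0},
    {"dp":[9.5,0,6],"spin":0},
    {"dp":[12.5,0,8.3],"spin":0},
    {"dp":[15.4,0,10.7],"spin":0},
    {"dp":[18.1,0,13.3],"spin":0},
    {"dp":[20.8,0,16],"spin":0},
    {"dp":[23.3,0,18.8],"spin":0}
  ]
}}

```text
time_s: 17.32
eef_pos: [0.4723, 0.1657, 0.1344]
orientation: [[-0.424, -0.014, 0.906], [-0.906, -0.005, -0.424], [0.01, -1.0, -0.011]]
wrist_force: [-0.9, 0.5, 5.3]
width: 0.132
```

Emit:
{"method": "play_rows", "body": {
  "moves": [
    {"dp":[2.3,0,2.9],"spin":0},
    {"dp":[4.6,0,6],"spin":0},
    {"dp":[6.7,0,9.1],"spin":0},
    {"dp":[8.6,0,12.3],"spin":0},
    {"dp":[10.4,0,15.6],"spin":0},
    {"dp":[12,0,19],"spin":0},
    {"dp":[13.5,0,22.5],"spin":0},
    {"dp":[14.8,0,26],"spin":0}
  ]
}}

```text
time_s: 17.98
eef_pos: [0.4895, 0.141, 0.1344]
orientation: [[-0.424, -0.015, 0.906], [-0.906, -0.005, -0.424], [0.011, -1.0, -0.011]]
wrist_force: [-1.9, 0.1, 7.8]
width: 0.138
```

Emit:
{"method": "play_rows", "body": {
  "moves": [
    {"dp":[1.1,0,3.6],"spin":0},
    {"dp":[2.1,0,7.2],"spin":0},
    {"dp":[2.9,0,10.9],"spin":0},
    {"dp":[3.5,0,14.6],"spin":0},
    {"dp":[4,0,18.4],"spin":0},
    {"dp":[4.3,0,22.1],"spin":0},
    {"dp":[4.4,0,25.9],"spin":0},
    {"dp":[4.3,0,29.6],"spin":0}
  ]
}}

```text
time_s: 18.65
eef_pos: [0.5147, 0.1242, 0.1344]
orientation: [[-0.424, -0.014, 0.905], [-0.905, -0.005, -0.424], [0.011, -1.0, -0.011]]
wrist_force: [-1.8, -0.5, 9.4]
width: 0.139
```

Emit:
{"method": "play_rows", "body": {
  "moves": [
    {"dp":[0,0,0],"spin":0},
    {"dp":[0,0,0],"spin":0},
    {"dp":[0,0,0],"spin":0},
    {"dp":[0,0,0],"spin":0},
    {"dp":[0,0,0],"spin":0},
    {"dp":[0,0,0],"spin":0},
    {"dp":[0,0,0],"spin":0},
    {"dp":[0,0,0],"spin":0}
  ]
}}

```text
time_s: 19.32
eef_pos: [0.5146, 0.1243, 0.1344]
orientation: [[-0.424, -0.014, 0.905], [-0.905, -0.005, -0.424], [0.011, -1.0, -0.011]]
wrist_force: [-2.3, 0.3, 8.2]
width: 0.139
```

```bash
cat > z.py <<'E'
from h import *
s=status.get_state(); e=s['eef_pos']; R=s['orientation']; g=e-.019*R[:,1]
print(s['time_s'],e,g,s['wrist_force'],s['width'],s['qpos'].round(2)); A=np.array([.546,.1988]); M=np.array([.6509,.2916])
v=A-g[:2]; print('r',np.hypot(*v),'q',np.arctan2(v[1],v[0])-.0506,'need',(np.arctan2(*(M-A)[::-1])-.0506+np.pi/2)/2)
E
cat > look.py <<'E'
exec(open('z.py').read())
ims=[]
for n in ('wrist','top','side'):
    f=grab(n); save(f,n+'5.png'); P=pts(f); print(n)
    for nm,c,lo,hi,r in (('jaw',(.65,.304),.114,.128,.04),('knob',(.5494,.1186),.079,.098,.02),('lever',(.535,.17),.119,.13,.04),('block',(.65,.304),.048,.058,.05)):
        m=(P[...,2]>lo)&(P[...,2]<hi)&(np.hypot(P[...,0]-c[0],P[...,1]-c[1])<r)
        if m.sum()<8: print(nm,'none'); continue
        r=cv2.minAreaRect(np.float32(P[m][:,:2]*1000)); print(nm,m.sum(),np.round(np.median(P[m],0)*1000,1),np.round(r[0],1),np.round(r[1],1),round(r[2],1))
    ims.append(f['img'][:,:,::-1])
o=np.zeros((560,800,3),np.uint8); o[:300,:400]=cv2.resize(ims[0],(400,300)); o[:300,400:]=cv2.resize(ims[1][160:265,130:270],(400,300)); o[300:,:347]=cv2.resize(ims[2][140:245,230:370],(347,260)); cv2.imwrite('pics/m5.png',o)
E
python3 look.py
```

```text
19.3167 [0.51458675 0.12430634 0.13437412] [0.51485601 0.12440288 0.15337197] [-2.32740051  0.32458221  8.21045814] 0.13878140218418214 [-0.84  0.46  0.68  2.   -0.39  0.82 -0.38]
r 0.08065283224994925 q 1.1237434391659682 need 1.12223344802838
wrist
jaw none
knob 1066 [549.3 120.8  83.8] [549.2 119.7] [24.2 24.8] 65.3
lever 3582 [534.5 173.9 123.8] [531.8 169.5] [76.3 15.2] 65.6
block none
top
jaw 254 [650.5 304.2 119.4] [651.2 304.4] [43.2 25.5] 1.2
knob none
lever 118 [540.3 186.5 123.4] [541.1 184.7] [40.3 14.9] 69.9
block 185 [631.2 305.2  51.5] [650.2 309.1] [59.5 43. ] 1.1
side
jaw 131 [649.9 299.2 122.6] [651.1 303.8] [43.5 34.7] 1.3
knob 71 [550.1 115.5  85.9] [550.3 116.8] [25.4 24. ] 56.5
lever 13 [548.1 198.8 125.7] [545.8 198.5] [13.3 52.9] 73.4
block 114 [643.6 293.1  53.4] [650.6 306.6] [60.2 46.1] 0.0
```

View pics/m5.png

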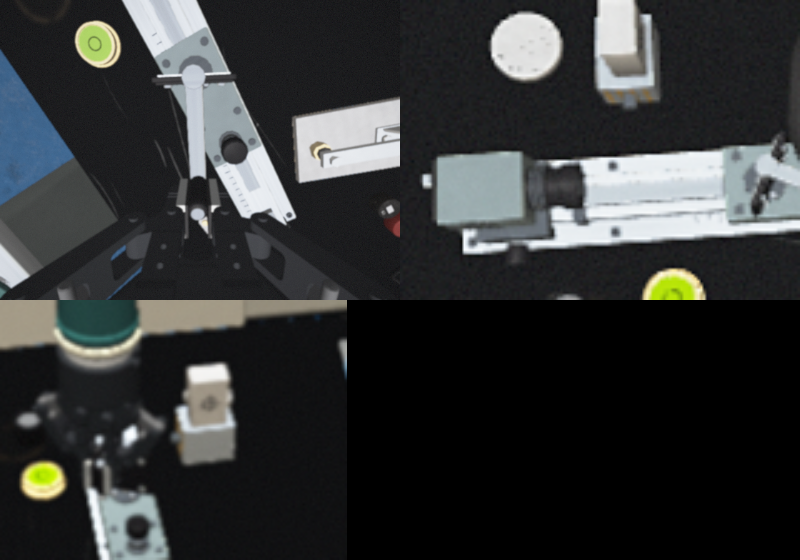

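The wrist view shows the handle between the fingers and the mirror swung. The side view shows the ring at about side pixel (314,182). I'll cross-check the mark by ray and the mirror angle from the frame and lever.

```bash
python3 - <<'E'
from h import *
f=grab('side'); g=cv2.cvtColor(f['img'],cv2.COLOR_RGB2GRAY)
c=g[172:192,306:324].astype(float); print(c.astype(int)[::2])
bg=np.median(c); w=np.clip(bg-15-c,0,None); w[:, :3]=0; w[:,-3:]=0; w[:3]=0; w[-2:]=0
v,u=np.mgrid[172:192,306:324]; uv=[(w*u).sum()/w.sum(),(w*v).sum()/w.sum()]; print('ring px',uv,onz(f,uv,.086))
f=grab('wrist'); P=pts(f)
def line(nm,lo,hi,box):
    m=(P[...,2]>lo)&(P[...,2]<hi)&(P[...,0]>box[0])&(P[...,0]<box[1])&(P[...,1]>box[2])&(P[...,1]<box[3])
    q=np.float32(P[m][:,:2]*1000); r=cv2.minAreaRect(q); vx,vy,x,y=cv2.fitLine(q,cv2.DIST_HUBER,0,.01,.01).ravel()
    print(nm,len(q),'fit ang',np.degrees(np.arctan2(vy,vx)).round(2),np.round([x,y],1),'rect',np.round(r[0],1),np.round(r[1],1),round(r[2],2))
line('lever',.122,.126,(.515,.542,.132,.185))
line('lever all',.122,.126,(.5,.57,.12,.22))
line('frame',.113,.1185,(.5,.6,.16,.24))
line('carriage',.046,.0495,(.5,.6,.05,.26))
line('strip',.032,.0365,(.5,.6,-.1,.12))
E
```

```text
[[156 218 239 240 240 236 234 229 224 221 215 209 204 203 199 184 123  48]
 [125 155 166 161 156 155 155 153 152 152 150 148 149 149 147 128  82  32]
 [141 150 151 150 150 149 150 150 151 151 149 148 150 147 151 152 133  81]
 [142 147 153 152 152 152 150 144 132 132 141 147 150 149 154 170 179 132]
 [124 141 150 151 148 135 123 117 105 103 112 128 143 147 157 174 169 113]
 [117 137 147 146 135 110 103 116 107 103 107 124 138 144 149 145 106  50]
 [125 130 143 146 143 135 129 121 112 121 135 143 147 147 157 176 146  75]
 [130 130 145 149 148 149 147 148 148 150 151 149 148 147 156 185 196 141]
 [159 136 145 147 148 149 149 150 148 150 150 148 146 146 154 189 213 181]
 [198 165 155 156 162 166 168 174 183 187 191 193 196 198 199 210 219 214]]
ring px [np.float64(314.0334672021419), np.float64(181.50200803212851)] [[0.65330589 0.29503057 0.086     ]]
lever 2290 fit ang 67.69 [528.9 160.1] rect [528.1 158.5] [58.8 12. ] 67.3
lever all 3699 fit ang 67.44 [533.  170.2] rect [530.6 166.3] [83.  15.2] 65.99
frame 972 fit ang -22.59 [543.8 195.5] rect [543.6 195.4] [ 6.6 59.4] 67.8
carriage 8408 fit ang -83.03 [552.9 171.8] rect [546.9 165.1] [ 57.7 133.6] 2.99
strip 842 fit ang -82.94 [553.1  58.3] rect [553.5  38.9] [15.9 94.8] 3.18
```

```bash
python3 -c "
exec(open('z.py').read())
from plant import ticket; print(ticket.close_job())"
```

```text
19.5667 [0.5145864  0.12429536 0.13435854] [0.51485576 0.12439255 0.15335638] [-2.78359882 -1.56486405  9.85108143] 0.1375336856228603 [-0.84  0.46  0.68  2.   -0.39  0.82 -0.38]
r 0.08066245760068232 q 1.1237900231388263 need 1.12223344802838
the job is handed in; nothing more can be done
None
```

The carriage is locked in the notch and the mirror is held at about 1.124 rad against a computed need of 1.122. I handed the job in at 19.6 s with the gripper still holding the handle. I could not see the rail camera's own picture, so the ring being centred is worked out from the geometry, not observed.

**Carriage:** I lifted the plunger knob about 10.5 mm and slid the carriage roughly 93 mm. I then opened the fingers slightly and nudged the knob until the plunger dropped. The knob top is back at its starting height of 83.8 mm, and the carriage resisted a 4 N push.

**Mirror:** The wrist camera gave the lever and mirror frame at 67.3–67.8° in world axes. The arm's own position gave 67.3°, against a target of 67.3–67.4°.

**Checks that disagreed:**
- **Ring position:** The side camera's ray put the ring 3–4 mm from the top and wrist cameras' position. The offset lies almost along the line of sight, so the needed angle changes by only about 0.2°.
- **Aim at the ring:** I expect the line of sight to pass within about 2 mm of its centre.
- **Steady force:** The wrist reads 8–10 N upward while gripping the handle. It appeared when the fingers closed and is well under the limit.

**Wasted move:** I first turned the gripper the wrong way and ran into joint 7's limit. I turned it back in free air.

**Loose items:** I kept clear of the small things lying around and saw no contact with them. I did not re-measure them at the end.

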